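# Tip the marked housing out of the packed rack and stand it in the inspection tray

### The job

One of the five housings packed in the blue rack carries an orange lug: hook or hold it by that lug and tip its top towards the robot, its foot staying in the rack, until it leans on the rack's front rail. Then take it by the sides, lift it out and stand it upright on the floor of the green tray, setting it down gently rather than dropping it, and let go. Leave the other four housings standing in the rack and do not disturb the bush, the bottle or the screwdriver.

Things in the scene. Friction and masses are not known exactly. Their poses are not given: they have to be found in the camera images.
- marked_mid (a point): housing with the orange lug: black moulded block 62 (its x) x 32 (y) x 150 mm high, silver plates on its broad sides, about 0.3 kg. The point is its centre, half-way up (75 mm below its flat top). z runs up along it; its -x face looks out of the rack, towards the robot. Starts upright in any of the five places; when leaning on the rail its broad sides, 32 mm apart, can be gripped near the top
- marked_lug (a point): centre of the orange lug on top of that housing: 10 (x) x 24 (y) mm, standing 21 mm above the flat top, 22 mm towards -x from the middle, so its far side is 14 mm behind the front face; the top behind it is flat and free up to the keeper lip
- plain_a_mid (a point): centre of an unmarked housing, the same size and shape but with a grey lug; must stay standing in the rack
- plain_b_mid (a point): centre of an unmarked housing, the same size and shape but with a grey lug; must stay standing in the rack
- plain_c_mid (a point): centre of an unmarked housing, the same size and shape but with a grey lug; must stay standing in the rack
- plain_d_mid (a point): centre of an unmarked housing, the same size and shape but with a grey lug; must stay standing in the rack
- rack_floor (a point): blue fixed rack; the point is on its floor, 10 mm above the table, mid-row. x runs from the open front (robot side) to the back, y along the row. Places 34 mm apart (y = -68 to 68 mm), 2 mm between housings; their middles at x = 0, front faces at x = -31 mm. Two back bars 4 mm behind them. Cheeks 10 mm thick at y = +-92 mm, x = -31 to 43 mm, 60 mm above this floor
- rack_rail (a point): middle of the front rail, a round steel bar 10 mm thick along the row, 79 mm in front of the row's middle and 62 mm above the rack floor. A housing tipped about its lower front edge overbalances at about 23 degrees, then falls onto this rail and rests leaning about 34 degrees from vertical, its upper part standing out in front of its neighbours
- rack_lip (a point): middle of the underside of the blue keeper lip, a 6 mm thick strip along the row over the rear 5 mm of the housings (17 mm deep, from x = 26 to 43 mm of the rack), 9 mm above their flat tops: none can be lifted straight up, but they can be tipped to the front. End uprights 10 mm wide carry it
- tray_floor (a point): green fixed tray, inside 120 (x) x 100 (y) mm, with a rim 10 mm above its floor and 5 mm thick; the point is the centre of its floor, 5 mm above the table. It stands to the left or right of the rack
- parts_bin: grey fixed bin 120 x 100 x 45 mm high with brass parts, on the other side of the rack from the tray; origin at the centre of its underside. Not to be used
- bush_mid (a point): loose brass bush, 42 mm across, 32 mm high, standing between the robot and the rack; the point is its centre. Leave alone
- bottle: loose clear bottle with red cap, 60 mm across, 170 mm high, standing at the back left; origin at the centre of its underside. Leave alone
- driver: loose screwdriver with red handle lying at the back right; the origin is beneath it on the table. Leave alone
Things that resemble listed ones, but are neither listed nor needed, are in the scene too. Leave any red look-alike of the part that bears marked_mid alone. What is shaped like the part that bears plain_a_mid but yellow is not meant.

How it is judged:
On the way, in this order (a step that is already met when the one before it is completed fails the run):
1. the marked housing is tipped out by its top, 25 to 45 degrees from upright, with its foot still in the rack (angle between marked_mid's own z axis and vertical between 0.44 and 0.79 rad and z of marked_mid in the frame of rack_floor below 0.095 m and x of marked_mid in the frame of rack_floor between -0.085 and -0.015 m), for 0.2 s.
2. the marked housing is lifted from its place in the rack (distance between marked_mid and rack_floor above 0.16 m and height (world z) of marked_mid above 0.1 m), for 0.05 s.
At the end, for the whole second after the job is handed in: The marked housing stands upright (within about 5 degrees) on the tray's floor, its middle within 45 mm of the tray's middle along each side, at rest and released; the four other housings stand upright (within 6 degrees) in the rack within 30 mm of their places (angle between marked_mid's own z axis and vertical below 0.08 rad and x of marked_mid in the frame of tray_floor between -0.045 and 0.045 m and y of marked_mid in the frame of tray_floor between -0.045 and 0.045 m and z of marked_mid in the frame of tray_floor between 0.07 and 0.079 m and linear speed of marked below 0.02 m/s and angle between each of plain_a_mid, plain_b_mid, plain_c_mid, plain_d_mid's own z axis and vertical below 0.1 rad and distance of each of plain_a_mid, plain_b_mid, plain_c_mid, plain_d_mid from where it was at the start of the episode below 0.03 m); the robot touches nothing.
It fails at once if another housing is tipped over 17 degrees or moved over 30 mm (angle between any of plain_a_mid, plain_b_mid, plain_c_mid, plain_d_mid's own z axis and vertical above 0.3 rad or distance of any of plain_a_mid, plain_b_mid, plain_c_mid, plain_d_mid from where it was at the start of the episode above 0.03 m).
It fails at once if the bush or bottle is moved over 30 mm, or the screwdriver over 40 mm (distance of any of bush_mid, bottle from where it was at the start of the episode above 0.03 m or distance of driver from where it was at the start of the episode above 0.04 m).
It fails at once if the marked housing is dropped into the tray: faster than 0.45 m/s within the last 45 mm above its floor (horizontal distance between marked_mid and tray_floor below 0.08 m and z of marked_mid in the frame of tray_floor below 0.12 m and linear speed of marked above 0.45 m/s).
It also fails if it takes over 48 s, if anything falls off the work surface, if the arm or the gripper's body presses on something with over 40 N, if the wrist force passes 120 N, or if a joint passes its speed limit or range.

### The arm

A 6-joint arm with a two-finger parallel gripper is mounted at the origin on the work surface. World frame = base frame: x ahead of the robot, y to its left, z up, the work surface at z = 0. Lengths are in m, angles in rad, forces in N, time in s.
With the tool pointing down it reaches from about 0.35 to 0.85 m from the base axis. Payload 8.1 kg.
Tool frame: the origin (TCP) lies between the finger pads; the fingertips stand 11 mm ahead of it and the grasp point (between the pads) lies 8 mm behind it; y points along the fingers, x is the direction in which the jaws open and shut, and the axes are right-handed (so a half turn about y gives the same grasp; the last joint's range is limited). The gripper opens to 93 mm and grips with 3 to 60 N. Pads are 15 mm wide; open, the fingers measure 128 mm over their backs; the gripper's body (75 mm by 188 mm) begins 65 mm behind the grasp point.
Start: joints at [1.106, 0.13, 1.488, -0, 1.523, -0.085], TCP at [0.222, 0.557, 0.23] pointing down, gripper open.
Joint ranges: [-2.96, 2.96], [-0.89, 2.26], [0.02, 2.5], [-1.34, 4.48], [0, 2.73], [-2.66, 2.66]. Speed limits (rad/s): [2.39, 2.39, 2.79, 3.14, 3.14, 3.14].

### API

Orientations are given as a rotation vector (axis times angle).
In Python, from plant import readout, optics, robot gives the robot as it stands.
- The arm moves only by the shell command python3 -m creep 'ROWS' [FORCE]. ROWS is JSON, a list that holds one entry, the list of rows, each a list of 7 numbers: the closure, from 0 (fully open) to 1 (shut), then the shift along the tool's x, y, z in cm, then the turn, a rotation vector about the tool's x, y, z in degrees. In form: [[[grip, x, y, z, wx, wy, wz], ...]]. A call has exactly 8 rows; each row shifts and turns the pose as measured when the row begins, along the tool's axes as they then stand; what a row does not reach is not made up. A row lasts 1/10 s, in which the tool goes at most 50 mm and 8.59 degrees, less where a joint would pass 70% of its speed; a pose out of reach is approached as far as the arm can. A call is refused whole if a number of a shift passes 5 or a number of a turn 8.59, either way. A call with a gripper value outside its range is refused whole. The fingers move at their own pace and stop on an object; FORCE is the grip in N (left out, the last holds). Time passes only in rows, so rows that do not move let the fingers close, or fill a call up. It gives the time, the measured TCP pose, the force and the opening at its end, in the units of the state.
- readout.read_state(): the state, without advancing time (a new reading comes with each control period).
- optics.read_camera(name): name is "scene" or "top" or "wrist"; returns a dict with "frame" (384x512x3 uint8, red, green, blue), "depth" (384x512 float32, m along the optical axis (not along the pixel's ray), 0 where there is no reading), "intrinsics" (3x3 intrinsics, pixels), "R" (3x3) and "t" (3): a world point X has camera coordinates R X + t. Camera axes: x right, y down, z forward; pixel columns grow to the right and rows downward; lengths in m; the calibration is good to about 2 mm. A picture is of the moment at which its call begins.
- robot.close_job(): hands the job in, once; it reports no verdict.
The state is a dict: "t": time; "q": joint angles; "dq": joint speeds; "joint_torque": joint torques, N m; "tool_pos": TCP position; "orientation": TCP orientation; "force": force on the tool from outside, world axes, zero at the start; "wrist_torque": the same for the moment, N m; "opening": finger opening in m.
Only numpy, scipy, OpenCV 4.12 (cv2) and the standard library are available. Lean on these libraries where they do the work, as an engineer would, in place of code of your own. Each camera call takes 0.05 s, during which the arm holds its last target. There are 200 camera calls.

## Working session

There is one attempt and no reset: what is moved stays moved. The work goes in short steps, Python scripts to look and compute and a shell command to move; the robot and the scene stay as the last step left them, time stands still between calls to the robot, and variables do not carry over. Pictures are saved under pics/ and viewed, about 8 in all and at most 12, crops included, and the job is handed in when it is done.

```bash
mkdir -p pics; ls; cat > h.py <<'E'
import numpy as np, cv2
from plant import readout, optics, robot
from scipy.spatial.transform import Rotation as Rn
def shot(n,name):
    c=optics.read_camera(n); np.savez('pics/'+name+'.npz',**c)
    cv2.imwrite('pics/'+name+'.png',c['frame'][:,:,::-1]); return c
def cloud(c):
    K,R,t=c['intrinsics'],c['R'],c['t']; v,u=np.mgrid[:384,:512]; d=c['depth']
    P=np.stack([(u-K[0,2])/K[0,0]*d,(v-K[1,2])/K[1,1]*d,d],-1)
    return (P-t)@R
E
python3 - <<'E'
from h import *
a=shot('scene','s0');b=shot('top','t0')
cv2.imwrite('pics/b0.png',np.hstack([cv2.resize(x['frame'],(400,300))[:,:,::-1] for x in(a,b)]))
s=readout.read_state();print(s['t'],s['tool_pos'],s['orientation'],s['opening'],s['force'])
print(Rn.from_rotvec(s['orientation']).as_matrix().round(2))
for c in(a,b):print(c['intrinsics'],-c['R'].T@c['t'],(c['depth']==0).mean())
E
```

```text
pics
0.1 [0.22219777 0.5567973  0.22868555] [-1.36611306 -0.9239032   0.92634424] 0.09266144236114425 [-0.23467488 -0.12484142 -0.56125647]
[[ 0.37 -0.   -0.93]
 [ 0.93 -0.    0.37]
 [-0.   -1.    0.  ]]
[[355.95617316   0.         252.12182845]
 [  0.         355.95617316 193.21613343]
 [  0.           0.           1.        ]] [1.04685512 0.40631138 0.75999731] 0.0040740966796875
[[390.57624831   0.         251.93450078]
 [  0.         390.57624831 192.25044655]
 [  0.           0.           1.        ]] [0.4019049  0.00909141 0.99938151] 0.004170735677083333
```

View pics/s0.png

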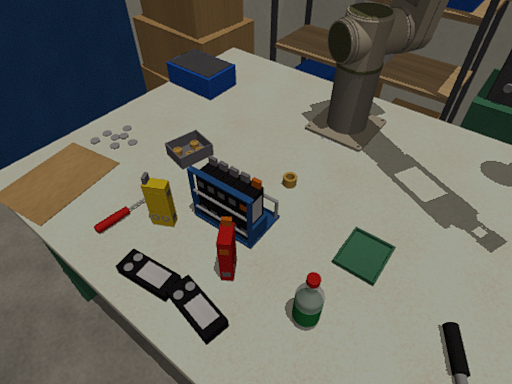

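View pics/t0.png

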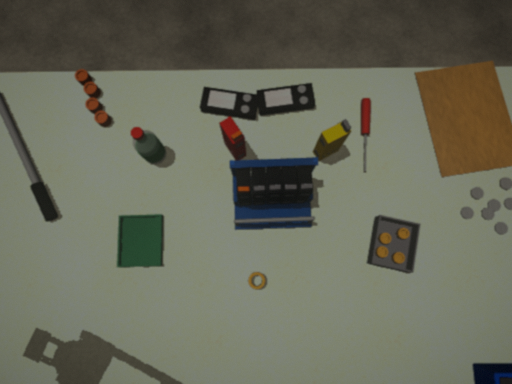

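Candidates: in the top view, the orange lug at (244,188) on the leftmost rack housing; the red look-alike with its orange top at (233,138), standing behind the rack; and the yellow one at (332,140), plus two black ones lying at (230,102) and (286,98). By the description it is the leftmost in the rack. Next I check it in a close crop and measure.

```bash
python3 - <<'E'
from h import *
a=dict(np.load('pics/s0.npz'));b=dict(np.load('pics/t0.npz'))
cv2.imwrite('pics/crop0.png',np.hstack([cv2.resize(a['frame'][145:250,180:290,::-1],(400,382),interpolation=cv2.INTER_CUBIC),cv2.resize(b['frame'][145:240,222:325,::-1],(400,382),interpolation=cv2.INTER_CUBIC)]))
for n,c in(('scene',a),('top',b)):
    P=cloud(c);h=cv2.cvtColor(c['frame'],cv2.COLOR_RGB2HSV);H,S,V=[h[...,i].astype(int) for i in range(3)]
    def rep(l,m):
        k,lab,st,ce=cv2.connectedComponentsWithStats(m.astype(np.uint8))
        for i in range(1,k):
            if st[i,4]>8:
                q=P[lab==i];print(n,l,ce[i].round(1),st[i,4],'med',np.median(q,0).round(4),'lo',np.percentile(q,3,axis=0).round(3),'hi',np.percentile(q,97,axis=0).round(3))
    inr=(P[...,0]>.3)&(P[...,0]<.75)&(abs(P[...,1])<.4)
    rep('orange',(H<16)&(S>150)&(V>90)&inr&(P[...,2]>.1))
    rep('lugtops',(P[...,2]>.172)&inr&(P[...,2]<.2)&(S<120))
    rep('green',(H>60)&(H<90)&(S>90)&(abs(P[...,2])<.03)&(P[...,0]<.55))
    rep('bush',(H<30)&(S>100)&inr&(P[...,0]<.4)&(abs(P[...,1])<.15))
    rep('blue',(H>100)&(H<125)&(S>120)&inr)
    rep('rail',(P[...,2]>.06)&(P[...,2]<.085)&inr&(S<80)&(V>60))
E
```

```text
scene orange [256.3 180.2] 27 med [0.5734 0.0366 0.1811] lo [0.569 0.028 0.179] hi [0.577 0.049 0.183]
scene orange [225.3 231.4] 356 med [0.715  0.0646 0.1505] lo [0.693 0.046 0.149] hi [0.743 0.088 0.172]
scene orange [223.6 251.6] 49 med [0.7432 0.0822 0.1228] lo [0.738 0.073 0.113] hi [0.748 0.09  0.133]
scene orange [313.6 278.4] 137 med [0.7061 0.2777 0.1703] lo [0.695 0.266 0.168] hi [0.717 0.289 0.172]
scene lugtops [212.9 159. ] 47 med [ 0.5792 -0.0954  0.1799] lo [ 0.573 -0.109  0.173] hi [ 0.582 -0.085  0.182]
scene lugtops [223.4 164.3] 49 med [ 0.5782 -0.0614  0.1793] lo [ 0.571 -0.074  0.173] hi [ 0.581 -0.052  0.183]
scene lugtops [233.6 169.7] 54 med [ 0.5776 -0.0294  0.1802] lo [ 0.57  -0.041  0.173] hi [ 0.581 -0.018  0.182]
scene lugtops [245.4 175.5] 54 med [0.5754 0.0067 0.18  ] lo [ 0.569 -0.006  0.173] hi [0.579 0.016 0.183]
scene green [363.4 255.2] 1977 med [0.4769 0.3053 0.0057] lo [0.414 0.254 0.003] hi [0.54  0.355 0.016]
scene bush [289.2 179.5] 187 med [0.3829 0.0112 0.0239] lo [ 0.358 -0.007  0.004] hi [0.397 0.031 0.034]
scene blue [233.3 207.7] 1631 m
[... 1885 characters left out ...]
 [ 0.5463 -0.031   0.0095] lo [ 0.532 -0.12   0.006] hi [0.562 0.058 0.013]
top blue [296.3 222.4] 19 med [ 0.5179 -0.0919  0.0104] lo [ 0.515 -0.103  0.007] hi [ 0.519 -0.081  0.013]
top blue [261.3 223.5] 28 med [ 0.5161 -0.0051  0.0095] lo [ 0.513 -0.021  0.007] hi [0.517 0.018 0.011]
top blue [285.2 224.7] 86 med [ 0.5105 -0.061   0.0096] lo [ 0.508 -0.118  0.007] hi [ 0.518 -0.025  0.014]
top blue [242.5 227.2] 23 med [0.5061 0.0481 0.0105] lo [0.504 0.022 0.006] hi [0.507 0.061 0.013]
top rail [232.6 188. ] 30 med [0.596  0.0654 0.0696] lo [0.563 0.065 0.064] hi [0.625 0.068 0.074]
top rail [273.  219.6] 318 med [ 0.5162 -0.0292  0.0757] lo [ 0.511 -0.12   0.072] hi [0.522 0.058 0.079]
```

View pics/crop0.png

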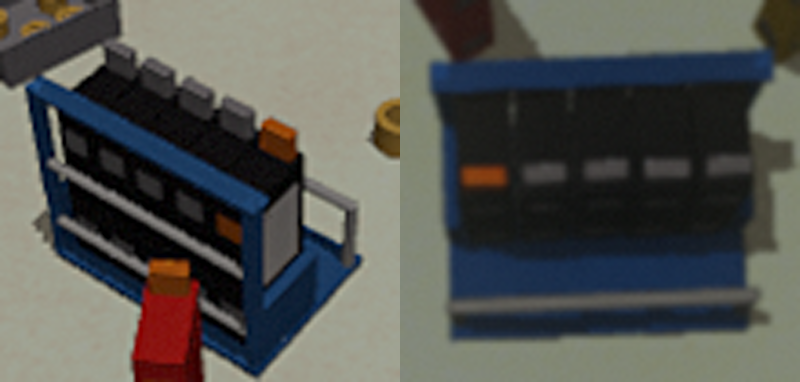

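The crop confirms it: the orange lug is on the +y end housing in the rack (crop right, 483,176), with grey lugs on the other four. Rack yaw is about 2°, and the lug centre is about (0.5725, 0.037). Plan: with the fingers closed and the jaw axis along the row, lower them behind the lug and pull.

```bash
cat >> h.py <<'E'
def delta(p,tilt=0,yaw=2):
    """shift (cm) and turn (deg) in tool axes to reach p; tilt>0: tool top leans to robot"""
    s=readout.read_state();R=Rn.from_rotvec(s['orientation'])
    y=np.radians(yaw);T=Rn.from_matrix(np.array([[-np.sin(y),0,-np.cos(y)],[np.cos(y),0,-np.sin(y)],[0,-1,0]]))*Rn.from_rotvec([np.radians(tilt),0,0])
    print('t',round(s['t'],2),'pos',np.round(s['tool_pos'],4),'down',R.as_matrix()[:,1].round(3),'open',round(s['opening'],4),'F',np.round(s['force'],1))
    print('shift',(100*R.inv().apply(np.array(p)-s['tool_pos'])).round(2),'turn',np.degrees((R.inv()*T).as_rotvec()).round(2))
E
python3 -m creep '[[[1,0,0,0,0,-7.9,0],[1,0,0,0,0,-7.9,0],[1,0,0,0,0,-7.9,0],[1,-3.9,0,-2.7,0,0,0],[1,-3.9,0,-2.7,0,0,0],[1,-3.9,0,-2.7,0,0,0],[1,-3.9,0,-2.7,0,0,0],[1,-3.9,0,-2.7,0,0,0]]]' 30
python3 -c "
from h import *
delta([.597,.042,.21])"
```

```text
t: 0.9
tool_pos: [0.3656, 0.3654, 0.2235]
orientation: [-1.179, -1.246, 1.263]
force: [0.8, -0.3, 0.9]
opening: 0.0337
t 0.9 pos [0.3656 0.3654 0.2235] down [-0.006 -0.007 -1.   ] open 0.0337 F [ 0.8 -0.3  0.9]
shift [-33.7    1.44 -21.1 ] turn [-0.39  1.55 -0.4 ]
```

```bash
python3 -m creep '[[[1,-4.2,-0.05,-2.6,0,0.3,0],[1,-4.2,-0.05,-2.6,0,0.3,0],[1,-4.2,-0.05,-2.6,0,0.3,0],[1,-4.2,-0.05,-2.6,0,0.3,0],[1,-4.2,-0.05,-2.6,0,0.3,0],[1,-4.2,-0.05,-2.6,0,0,0],[1,-4.2,0,-2.6,0,0,0],[1,-4.2,0,-2.6,0,0,0]]]'
python3 -c "
from h import *
delta([.597,.042,.21])"
```

```text
t: 1.7
tool_pos: [0.5878, 0.0325, 0.2247]
orientation: [-1.19, -1.225, 1.245]
force: [0.7, 0.4, 0.1]
opening: 0.0005
t 1.7 pos [0.5878 0.0325 0.2247] down [-0.01  -0.008 -1.   ] open 0.0005 F [0.7 0.4 0.1]
shift [ 0.93  1.45 -0.97] turn [-0.56  0.03 -0.41]
```

```bash
python3 -m creep '[[[1,0.9,0,-0.9,-0.5,0,-0.4],[1,0,0,0,0,0,0],[1,0,0,0,0,0,0],[1,0,0.5,0,0,0,0],[1,0,0.5,0,0,0,0],[1,0,0,0,0,0,0],[1,0,0,0,0,0,0],[1,0,0,0,0,0,0]]]'
python3 - <<'E'
from h import *
delta([.597,.042,.176])
a=shot('scene','s1');shot('wrist','w1')
P=cloud(a);h=cv2.cvtColor(a['frame'],cv2.COLOR_RGB2HSV);m=(h[...,0]<16)&(h[...,1]>150)&(h[...,2]>90)&(P[...,0]<.62)&(P[...,0]>.5)&(P[...,2]>.1)
print(m.sum(),np.median(P[m],0))
w=cv2.imread('pics/w1.png')
cv2.imwrite('pics/c1.png',np.hstack([cv2.resize(a['frame'][110:230,190:300,::-1],(380,415)),cv2.resize(w,(400,415))]))
E
```

```text
t: 2.5
tool_pos: [0.5953, 0.0399, 0.211]
orientation: [-1.19, -1.229, 1.237]
force: [-0.1, 0.0, 0.0]
opening: 0.0003
t 2.5 pos [0.5953 0.0399 0.211 ] down [-0.006 -0.001 -1.   ] open 0.0003 F [-0.1  0.   0. ]
shift [ 0.21  3.49 -0.19] turn [-0.33 -0.08 -0.07]
23 [0.5750477  0.04543663 0.17981382]
```

View pics/c1.png

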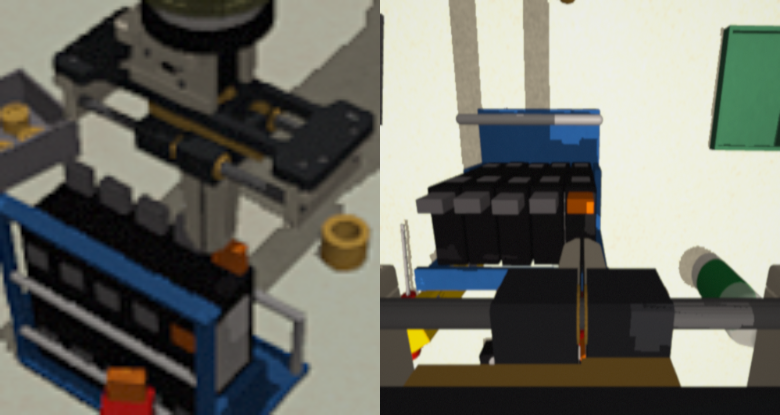

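Left, the closed fingers hang above the rack top behind the lugs. In the wrist view the orange lug is at (580,205), in line with the fingers. Next I descend behind it.

```bash
python3 -m creep '[[[1,0.2,1,-0.2,0,0,0],[1,0,1,0,0,0,0],[1,0,1,0,0,0,0],[1,0,0.4,0,0,0,0],[1,0,0,0,0,0,0],[1,0,0,0,0,0,0],[1,0,0,0,0,0,0],[1,0,0,0,0,0,0]]]'
python3 -c "
from h import *
delta([.597,.042,.176])"
```

```text
t: 3.4
tool_pos: [0.5972, 0.0416, 0.1733]
orientation: [-1.19, -1.228, 1.237]
force: [-0.5, 0.5, 0.2]
opening: 0.0007
t 3.4 pos [0.5972 0.0416 0.1733] down [-0.006 -0.001 -1.   ] open 0.0007 F [-0.5  0.5  0.2]
shift [ 0.04 -0.27  0.02] turn [-0.37 -0.13 -0.07]
```

```bash
python3 -m creep '[[[1,0,-0.1,0.8,0,0,0],[1,0,-0.1,0.8,0,0,0],[1,0,0,0.8,0,0,0],[1,0,0,0.8,0,0,0],[1,0,0,0.8,0,0,0],[1,0,0,0.8,0,0,0],[1,0,0,0.8,0,0,0],[1,0,0,0,0,0,0]]]'
python3 - <<'E'
from h import *
delta([.51,.042,.18])
a=shot('scene','s2')
P=cloud(a);h=cv2.cvtColor(a['frame'],cv2.COLOR_RGB2HSV);m=(h[...,0]<16)&(h[...,1]>150)&(h[...,2]>90)&(P[...,0]<.62)&(P[...,0]>.4)&(P[...,2]>.1)
print(m.sum(),np.median(P[m],0))
E
```

```text
t: 4.2
tool_pos: [0.5363, 0.0397, 0.1773]
orientation: [-1.192, -1.23, 1.236]
force: [-0.6, -0.6, 0.2]
opening: 0.0005
t 4.2 pos [0.5363 0.0397 0.1773] down [-0.004 -0.001 -1.   ] open 0.0005 F [-0.6 -0.6  0.2]
shift [ 0.32 -0.26  2.62] turn [-0.24 -0.13 -0.08]
50 [0.58175512 0.03822482 0.1457816 ]
```

```bash
python3 -m creep '[[[1,0,-0.1,0.6,0,0,0],[1,0,-0.1,0.6,0,0,0],[1,0,0,0.6,0,0,0],[1,0,0,0.6,0,0,0],[1,0,0,0.4,0,0,0],[1,0,0,0,0,0,0],[1,0,0,0,0,0,0],[1,0,0,0,0,0,0]]]'
python3 - <<'E'
from h import *
delta([.51,.042,.18])
a=shot('scene','s3')
cv2.imwrite('pics/c3.png',cv2.resize(a['frame'][130:250,180:320,::-1],(700,600)))
E
```

```text
t: 5.05
tool_pos: [0.5067, 0.0386, 0.1797]
orientation: [-1.192, -1.23, 1.236]
force: [0.3, 0.1, -0.4]
opening: 0.0006
t 5.05 pos [0.5067 0.0386 0.1797] down [-0.003 -0.001 -1.   ] open 0.0006 F [ 0.3  0.1 -0.4]
shift [ 0.33 -0.03 -0.34] turn [-0.18 -0.13 -0.08]
```

View pics/c3.png

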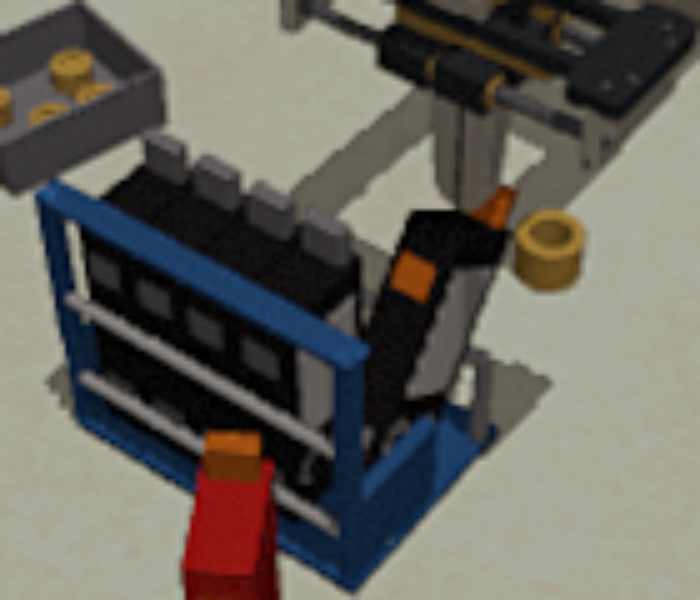

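The housing leans on the rail (crop: tilted block around (440,270), orange lug (495,205)) and the four others stand. Next I rise, tilt the tool 34° and open, then measure the lean.

```bash
python3 -m creep '[[[1,0,-2,0,0,0,0],[1,0,-3,0,0,0,0],[1,0,-3,0.5,0,0,0],[0.4,0,-1,1.5,-8.5,0,0],[0.4,0,0,1.5,-8.5,0,0],[0.4,0,0,1.5,-8.5,0,0],[0.4,0,0,1.5,-8.5,0,0],[0.4,0,0,0,0,0,0]]]'
python3 - <<'E'
from h import *
delta([.44,.036,.24],-34)
for n in('scene','top'):
    c=shot(n,n+'4');P=cloud(c);h=cv2.cvtColor(c['frame'],cv2.COLOR_RGB2HSV);H,S,V=[h[...,i].astype(int) for i in range(3)]
    m=(H<16)&(S>150)&(V>80)&(P[...,0]<.61)&(P[...,0]>.42)&(P[...,2]>.09)&(P[...,1]>0)&(P[...,1]<.08)
    k,lab,st,ce=cv2.connectedComponentsWithStats(m.astype(np.uint8))
    for i in range(1,k):
        q=P[lab==i];print(n,'or',ce[i].round(),st[i,4],np.median(q,0).round(4),q.min(0).round(3),q.max(0).round(3))
    m=(S<110)&(P[...,2]>.09)&(P[...,2]<.178)&(P[...,0]>.46)&(P[...,0]<.545)&(P[...,1]>-.0)&(P[...,1]<.075)
    if m.sum()>20:
        q=P[m];print(n,'body',m.sum(),np.percentile(q,[3,50,97],axis=0).round(3).tolist())
        f=q[(q[:,1]<.05)]
E
```

```text
t: 5.9
tool_pos: [0.4527, 0.0371, 0.2595]
orientation: [-1.523, -1.575, 0.969]
force: [-0.9, 0.0, 0.5]
opening: 0.0361
t 5.9 pos [0.4527 0.0371 0.2595] down [ 0.45   0.015 -0.893] open 0.0361 F [-0.9  0.   0.5]
shift [-0.07  1.17  2.01] turn [-7.21 -0.09 -0.05]
scene or [277. 170.] 75 [0.4831 0.0355 0.1491] [0.472 0.023 0.141] [0.492 0.047 0.158]
scene or [262. 185.] 55 [0.5466 0.0359 0.1442] [0.54  0.025 0.137] [0.553 0.047 0.152]
scene body 290 [[0.486, 0.024, 0.095], [0.528, 0.052, 0.141], [0.542, 0.054, 0.167]]
top or [244. 203.] 21 [0.5453 0.0362 0.1452] [0.542 0.03  0.137] [0.549 0.043 0.151]
top or [245. 232.] 75 [0.4782 0.034  0.1522] [0.472 0.023 0.139] [0.488 0.045 0.158]
top body 355 [[0.48, 0.021, 0.139], [0.513, 0.036, 0.155], [0.54, 0.051, 0.167]]
```

```bash
python3 -m creep '[[[0.4,0,0,0,-7.2,0,0],[0.4,0,0,0,0,0,0],[0.4,0,0,0,0,0,0],[0.4,0,0,0,0,0,0],[0.4,0,0,0,0,0,0],[0.4,0,0,0,0,0,0],[0.4,0,0,0,0,0,0],[0.4,0,0,0,0,0,0]]]'
python3 -c "
from h import *
delta([.4808,.0357,.188],-34)"
```

```text
t: 6.8
tool_pos: [0.4769, 0.0382, 0.2694]
orientation: [-1.592, -1.642, 0.904]
force: [0.1, 0.6, -0.6]
opening: 0.0555
t 6.8 pos [0.4769 0.0382 0.2694] down [ 0.536  0.016 -0.844] open 0.0555 F [ 0.1  0.6 -0.6]
shift [-0.26  7.07  4.04] turn [-1.59 -0.12 -0.16]
```

```bash
python3 -m creep '[[[0.4,-0.26,0,2,-1.6,0,0],[0.4,0,0,2,0,0,0],[0.4,0,1.5,0,0,0,0],[0.4,0,2,0,0,0,0],[0.4,0,2,0,0,0,0],[0.4,0,1.5,0,0,0,0],[0.4,0,0,0,0,0,0],[0.4,0,0,0,0,0,0]]]'
python3 - <<'E'
from h import *
delta([.4808,.0357,.188],-34)
delta([.5255,.0357,.1218],-34)
w=shot('wrist','w5');a=shot('scene','s5')
cv2.imwrite('pics/c5.png',np.hstack([cv2.resize(a['frame'][110:230,190:310,::-1],(400,400)),cv2.resize(w['frame'][:,:,::-1],(400,400))]))
E
```

```text
t: 7.6
tool_pos: [0.5078, 0.0391, 0.1864]
orientation: [-1.596, -1.642, 0.903]
force: [-0.1, 0.3, 0.3]
opening: 0.0556
t 7.6 pos [0.5078 0.0391 0.1864] down [ 0.538  0.013 -0.843] open 0.0556 F [-0.1  0.3  0.3]
shift [-0.26 -1.59  2.19] turn [-1.43 -0.12 -0.33]
t 7.6 pos [0.5078 0.0391 0.1864] down [ 0.538  0.013 -0.843] open 0.0556 F [-0.1  0.3  0.3]
shift [-0.37  6.39  1.99] turn [-1.43 -0.12 -0.33]
```

View pics/c5.png

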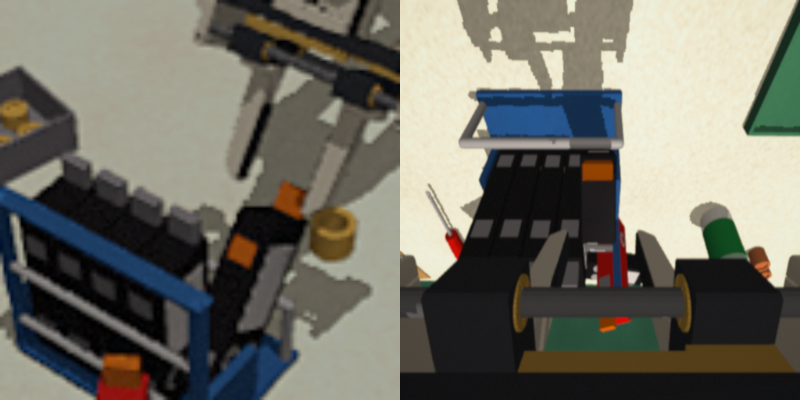

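The fingers straddle the housing (wrist view: lug (597,170), fingers at (548,270) and (650,270)), but sit 2 cm too far back. I correct that, then descend.

```bash
python3 -m creep '[[[0.4,-0.4,-1,1,-1.5,0,-0.3],[0.4,0,-0.5,1,0,0,0],[0.4,0,0,0,0,0,0],[0.4,0,0,0,0,0,0],[0.4,0,0,0,0,0,0],[0.4,0,0,0,0,0,0],[0.4,0,0,0,0,0,0],[0.4,0,0,0,0,0,0]]]'
python3 - <<'E'
from h import *
delta([.5255,.0357,.1218],-34)
E
```

```text
t: 8.5
tool_pos: [0.4849, 0.0343, 0.1943]
orientation: [-1.615, -1.67, 0.877]
force: [-0.7, -0.5, 0.5]
opening: 0.0557
t 8.5 pos [0.4849 0.0343 0.1943] down [ 0.567  0.019 -0.823] open 0.0557 F [-0.7 -0.5  0.5]
shift [0.   8.27 0.77] turn [ 0.57 -0.07 -0.05]
```

```bash
python3 -m creep '[[[0.4,0,0.5,0.8,0.5,0,0],[0.4,0,1.5,0,0,0,0],[0.4,0,1.8,0,0,0,0],[0.4,0,1.8,0,0,0,0],[0.4,0,1.6,0,0,0,0],[0.4,0,1,0,0,0,0],[0.4,0,0,0,0,0,0],[0.4,0,0,0,0,0,0]]]'
python3 - <<'E'
from h import *
delta([.5255,.0357,.1218],-34)
E
```

```text
t: 9.3
tool_pos: [0.5225, 0.0359, 0.1142]
orientation: [-1.604, -1.659, 0.889]
force: [-0.4, 0.1, 0.9]
opening: 0.0559
t 9.3 pos [0.5225 0.0359 0.1142] down [ 0.554  0.019 -0.833] open 0.0559 F [-0.4  0.1  0.9]
shift [-0.03 -0.47 -0.67] turn [-0.37 -0.05 -0.03]
```

```bash
python3 -m creep '[[[1,0,0,0,0,0,0],[1,0,0,0,0,0,0],[1,0,0,0,0,0,0],[1,0,0,0,0,0,0],[1,0,0,0,0,0,0],[1,0,0,0,0,0,0],[1,0,0,0,0,0,0],[1,0,0,0,0,0,0]]]' 30
python3 -m creep '[[[1,0,-0.6,0,0,0,0],[1,0,-1,0,0,0,0],[1,0,-1,0,0,0,0],[1,0,-1,0,0,0,0],[1,0,-1,0,0,0,0],[1,0,-1,0,0,0,0],[1,0,-1,0,0,0,0],[1,0,0,0,0,0,0]]]'
python3 - <<'E'
from h import *
delta([.43,.0357,.26],-34)
E
```

```text
t: 10.1
tool_pos: [0.5225, 0.0359, 0.116]
orientation: [-1.606, -1.661, 0.887]
force: [1.2, -0.9, -2.4]
opening: 0.0318
t: 10.9
tool_pos: [0.4835, 0.0346, 0.1724]
orientation: [-1.605, -1.659, 0.888]
force: [0.4, 0.6, -3.5]
opening: 0.032
t 10.9 pos [0.4835 0.0346 0.1724] down [ 0.554  0.019 -0.832] open 0.032 F [ 0.4  0.6 -3.5]
shift [  0.29 -10.25  -0.42] turn [-0.31 -0.06 -0.04]
```

```bash
python3 -m creep '[[[1,0,-1,0,0,0,0],[1,0,-1.5,0,0,0,0],[1,0,-1.5,0,0,0,0],[1,0,-1.5,0,0,0,0],[1,0,-1.5,0,0,0,0],[1,0,-1.5,0,0,0,0],[1,0,-1.2,0,0,0,0],[1,0,0,0,0,0,0]]]'
python3 - <<'E'
from h import *
delta([.43,.09,.30],0)
w=shot('wrist','w6');a=shot('scene','s6')
cv2.imwrite('pics/c6.png',np.hstack([cv2.resize(a['frame'][60:260,180:380,::-1],(400,400)),cv2.resize(w['frame'][:,:,::-1],(400,400))]))
E
```

```text
t: 11.7
tool_pos: [0.4619, 0.0368, 0.2458]
orientation: [-1.576, -1.626, 0.92]
force: [0.1, 0.1, -3.4]
opening: 0.0316
t 11.7 pos [0.4619 0.0368 0.2458] down [ 0.516  0.015 -0.856] open 0.0316 F [ 0.1  0.1 -3.4]
shift [ 5.41 -6.21 -0.22] turn [31.09 -0.14 -0.12]
```

View pics/c6.png

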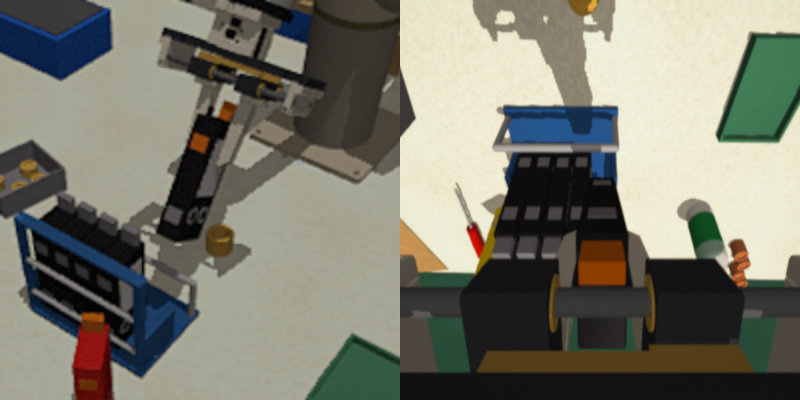

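The housing is held and clear of the rack (scene crop (190,180)), with the others standing. Next I carry it over the tray while turning it upright.

```bash
python3 -m creep '[[[1,2,-0.5,0,3,0,0],[1,3.5,-0.5,0,4.5,0,0],[1,3.5,0,0,4.5,0,0],[1,3.5,0,0,4.5,0,0],[1,3.5,0,0,4.5,0,0],[1,3.5,0,0,4.5,0,0],[1,3.5,0,0,4.5,0,0],[1,2,0,0,0,0,0]]]'
python3 - <<'E'
from h import *
delta([.468,.304,.20],0)
E
```

```text
t: 12.6
tool_pos: [0.4471, 0.2933, 0.2411]
orientation: [-1.196, -1.218, 1.238]
force: [0.9, -0.4, -4.5]
opening: 0.032
t 12.6 pos [0.4471 0.2933 0.2411] down [-0.009 -0.008 -1.   ] open 0.032 F [ 0.9 -0.4 -4.5]
shift [ 1.05  4.09 -2.16] turn [-0.54 -0.54 -0.43]
```

```bash
python3 -m creep '[[[1,0,0,0,0,0,0],[1,0.5,1,-1,-0.5,0,-0.4],[1,0,1,-1,0,0,0],[1,0,1,0,0,0,0],[1,0,1,0,0,0,0],[1,0,0,0,0,0,0],[1,0,0,0,0,0,0],[1,0,0,0,0,0,0]]]'
python3 - <<'E'
from h import *
delta([.468,.304,.116],0)
a=shot('scene','s7');b=shot('top','t7')
P=cloud(a)
m=(P[...,0]>.40)&(P[...,0]<.55)&(P[...,1]>.26)&(P[...,1]<.35)&(P[...,2]>.06)&(P[...,2]<.22)
q=P[m]
for lo in np.arange(.06,.22,.02):
    s=q[(q[:,2]>lo)&(q[:,2]<lo+.02)]
    if len(s)>5: print(lo.round(2),len(s),np.percentile(s[:,:2],[3,50,97],axis=0).round(3).tolist())
for c in(a,b):
    P=cloud(c);h=cv2.cvtColor(c['frame'],cv2.COLOR_RGB2HSV);m=(h[...,0]>60)&(h[...,0]<90)&(h[...,1]>90)&(abs(P[...,2])<.03)&(P[...,0]<.56)&(P[...,1]>.2)
    print(cv2.minAreaRect(P[m][:,:2].astype(np.float32)))
cv2.imwrite('pics/c7.png',np.hstack([cv2.resize(a['frame'][130:290,280:440,::-1],(400,400)),cv2.resize(b['frame'][150:310,60:220,::-1],(400,400))]))
E
```

```text
t: 13.4
tool_pos: [0.4658, 0.2979, 0.1928]
orientation: [-1.194, -1.222, 1.235]
force: [0.8, 1.3, -2.3]
opening: 0.032
t 13.4 pos [0.4658 0.2979 0.1928] down [-0.007 -0.004 -1.   ] open 0.032 F [ 0.8  1.3 -2.3]
shift [ 0.63  7.67 -0.29] turn [-0.39 -0.44 -0.22]
0.08 83 [[0.455, 0.285], [0.503, 0.303], [0.505, 0.314]]
0.1 101 [[0.461, 0.284], [0.504, 0.302], [0.505, 0.315]]
0.12 116 [[0.455, 0.285], [0.502, 0.302], [0.505, 0.314]]
0.14 118 [[0.454, 0.285], [0.502, 0.303], [0.504, 0.315]]
0.16 116 [[0.473, 0.284], [0.502, 0.301], [0.504, 0.315]]
0.18 174 [[0.473, 0.271], [0.5, 0.304], [0.503, 0.326]]
0.2 217 [[0.473, 0.269], [0.499, 0.304], [0.502, 0.328]]
((0.47612684965133667, 0.3028731048107147), (0.13192987442016602, 0.11049043387174606), 1.5325204133987427)
((0.4742876887321472, 0.3040437400341034), (0.1273474246263504, 0.10497625917196274), 0.11394371092319489)
```

View pics/c7.png

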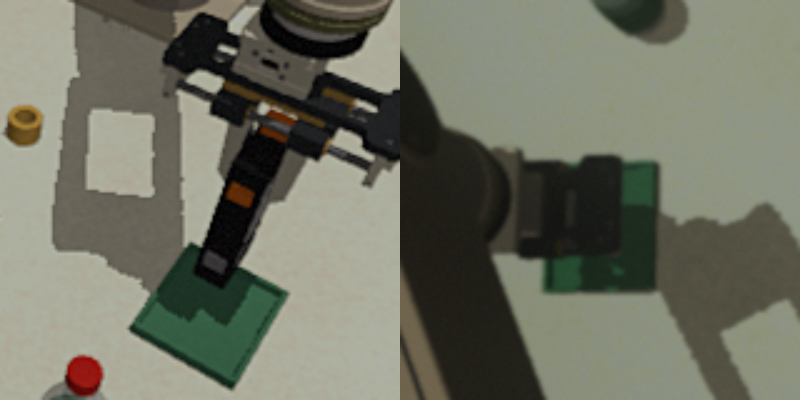

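The housing hangs upright over the tray (tilt about 1°), within a few mm of its centre. Lowering.

```bash
python3 -m creep '[[[1,0.5,1,0,1,0,0],[1,0,1.2,0,0,0,0],[1,0,1.2,0,0,0,0],[1,0,1.2,0,0,0,0],[1,0,1,0,0,0,0],[1,0,0.5,0,0,0,0],[1,0,0,0,0,0,0],[1,0,0,0,0,0,0]]]'
python3 - <<'E'
from h import *
delta([.468,.304,.116],0)
P=cloud(shot('scene','s8'))
m=(P[...,0]>.40)&(P[...,0]<.55)&(P[...,1]>.26)&(P[...,1]<.35)&(P[...,2]>.02)&(P[...,2]<.16)
q=P[m]
for lo in np.arange(.0,.16,.02):
    s=q[(q[:,2]>lo)&(q[:,2]<lo+.02)]
    if len(s)>5: print(lo.round(2),len(s),np.percentile(s,[3,50,97],axis=0).round(3).tolist())
E
```

```text
t: 14.3
tool_pos: [0.4639, 0.3034, 0.1259]
orientation: [-1.18, -1.208, 1.245]
force: [-0.6, -0.6, -2.6]
opening: 0.0321
t 14.3 pos [0.4639 0.3034 0.1259] down [-0.026 -0.005 -1.   ] open 0.0321 F [-0.6 -0.6 -2.6]
shift [ 0.06  0.98 -0.44] turn [-1.5  -0.41 -0.22]
0.02 79 [[0.458, 0.289, 0.02], [0.5, 0.308, 0.03], [0.501, 0.32, 0.04]]
0.04 87 [[0.456, 0.291, 0.041], [0.5, 0.308, 0.051], [0.502, 0.32, 0.059]]
0.06 97 [[0.449, 0.289, 0.061], [0.499, 0.308, 0.07], [0.501, 0.32, 0.079]]
0.08 93 [[0.464, 0.29, 0.081], [0.499, 0.306, 0.091], [0.501, 0.32, 0.1]]
0.1 102 [[0.472, 0.289, 0.101], [0.499, 0.308, 0.111], [0.501, 0.322, 0.119]]
0.12 161 [[0.471, 0.276, 0.121], [0.498, 0.31, 0.13], [0.501, 0.333, 0.14]]
0.14 188 [[0.472, 0.274, 0.141], [0.497, 0.307, 0.15], [0.501, 0.334, 0.159]]
```

Upright. I lower the last centimetre in small steps until contact shows.

```bash
python3 -m creep '[[[1,0,0.3,0,0,0,0],[1,0,0.3,0,0,0,0],[1,0,0.2,0,0,0,0],[1,0,0,0,0,0,0],[1,0,0,0,0,0,0],[1,0,0,0,0,0,0],[1,0,0,0,0,0,0],[1,0,0,0,0,0,0]]]'
```

```text
t: 15.15
tool_pos: [0.4651, 0.304, 0.1197]
orientation: [-1.181, -1.212, 1.242]
force: [-0.2, 0.3, -3.9]
opening: 0.0318
```

```bash
python3 -m creep '[[[1,0,0.2,0,0,0,0],[1,0,0,0,0,0,0],[1,0,0,0,0,0,0],[1,0,0,0,0,0,0],[1,0,0,0,0,0,0],[1,0,0,0,0,0,0],[1,0,0,0,0,0,0],[1,0,0,0,0,0,0]]]'
```

```text
t: 15.95
tool_pos: [0.4651, 0.3041, 0.1175]
orientation: [-1.181, -1.212, 1.242]
force: [-0.5, -0.2, -3.7]
opening: 0.0321
```

```bash
python3 -m creep '[[[1,0,0.2,0,0,0,0],[1,0,0,0,0,0,0],[1,0,0,0,0,0,0],[1,0,0,0,0,0,0],[1,0,0,0,0,0,0],[1,0,0,0,0,0,0],[1,0,0,0,0,0,0],[1,0,0,0,0,0,0]]]'
```

```text
t: 16.75
tool_pos: [0.4659, 0.3044, 0.1167]
orientation: [-1.182, -1.214, 1.24]
force: [-0.1, 0.2, -1.8]
opening: 0.0314
```

```bash
python3 -m creep '[[[1,0,0.15,0,0,0,0],[1,0,0,0,0,0,0],[1,0,0,0,0,0,0],[1,0,0,0,0,0,0],[1,0,0,0,0,0,0],[1,0,0,0,0,0,0],[1,0,0,0,0,0,0],[1,0,0,0,0,0,0]]]'
```

```text
t: 17.55
tool_pos: [0.4667, 0.3045, 0.1165]
orientation: [-1.183, -1.215, 1.239]
force: [-0.1, -0.4, -0.3]
opening: 0.0318
```

The tray now carries the weight. Releasing and rising.

```bash
python3 -m creep '[[[0.55,0,0,0,0,0,0],[0.4,0,0,0,0,0,0],[0.4,0,0,0,0,0,0],[0.4,0,0,0,0,0,0],[0.4,0,0,0,0,0,0],[0.4,0,0,0,0,0,0],[0.4,0,-0.5,0,0,0,0],[0.4,0,-1,0,0,0,0]]]'
python3 -m creep '[[[0.4,0,-1,0,0,0,0],[0.4,0,-1.5,0,0,0,0],[0.4,0,-2,0,0,0,0],[0.4,0,-2,0,0,0,0],[0.4,0,-3,0,0,0,0],[0.4,0,-3,0,0,0,0],[0.4,0,0,4,0,0,0],[0.4,0,0,0,0,0,0]]]'
python3 - <<'E'
from h import *
delta([.468,.304,.116],0)
a=shot('scene','s9');b=shot('top','t9')
P=cloud(a)
m=(P[...,0]>.40)&(P[...,0]<.55)&(P[...,1]>.26)&(P[...,1]<.35)&(P[...,2]>.02)&(P[...,2]<.18)
q=P[m]
for lo in np.arange(.02,.18,.02):
    s=q[(q[:,2]>lo)&(q[:,2]<lo+.02)]
    if len(s)>5: print(lo.round(2),len(s),np.percentile(s,[3,50,97],axis=0).round(3).tolist())
h=cv2.cvtColor(a['frame'],cv2.COLOR_RGB2HSV)
m=(P[...,2]>.172)&(P[...,2]<.2)&(h[...,1]<120)&(P[...,0]>.5)&(P[...,0]<.62)&(abs(P[...,1])<.15)
k,lab,st,ce=cv2.connectedComponentsWithStats(m.astype(np.uint8))
for i in range(1,k):
    if st[i,4]>8:print('lug',np.median(P[lab==i],0).round(4))
cv2.imwrite('pics/c9.png',np.hstack([cv2.resize(x['frame'],(400,300))[:,:,::-1] for x in(a,b)]))
E
```

```text
t: 18.35
tool_pos: [0.4666, 0.3045, 0.1317]
orientation: [-1.183, -1.215, 1.24]
force: [0.0, 0.1, 0.4]
opening: 0.0556
t: 19.15
tool_pos: [0.4293, 0.3038, 0.2731]
orientation: [-1.185, -1.22, 1.234]
force: [0.8, -0.6, -0.5]
opening: 0.056
t 19.15 pos [0.4293 0.3038 0.2731] down [-0.014  0.002 -1.   ] open 0.056 F [ 0.8 -0.6 -0.5]
shift [-0.12 15.66 -4.08] turn [-0.77 -0.46  0.13]
0.02 74 [[0.463, 0.291, 0.021], [0.503, 0.31, 0.031], [0.505, 0.321, 0.04]]
0.04 96 [[0.455, 0.291, 0.041], [0.502, 0.31, 0.05], [0.505, 0.321, 0.059]]
0.06 85 [[0.458, 0.291, 0.061], [0.502, 0.309, 0.07], [0.505, 0.321, 0.079]]
0.08 99 [[0.456, 0.291, 0.081], [0.502, 0.309, 0.09], [0.505, 0.321, 0.099]]
0.1 103 [[0.455, 0.291, 0.101], [0.502, 0.309, 0.11], [0.504, 0.321, 0.119]]
0.12 114 [[0.459, 0.291, 0.121], [0.502, 0.31, 0.13], [0.505, 0.321, 0.139]]
0.14 355 [[0.451, 0.29, 0.142], [0.482, 0.305, 0.155], [0.504, 0.32, 0.158]]
0.16 95 [[0.445, 0.293, 0.161], [0.454, 0.304, 0.172], [0.456, 0.315, 0.178]]
lug [ 0.5795 -0.0951  0.1797]
lug [ 0.5778 -0.0405  0.1798]
lug [0.5755 0.006  0.1798]
```

View pics/c9.png

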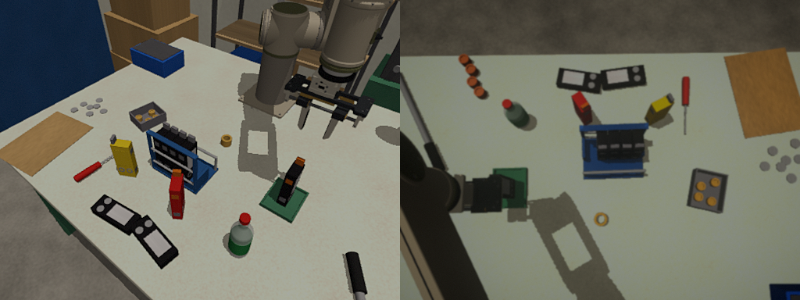

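The marked housing stands upright in the tray (scene view (290,185)) and the gripper is clear above it. The four others, the bush and the bottle are in place. Handing in.

```bash
python3 -c "
from plant import robot
print(robot.close_job())"
```

```text
the job is handed in; nothing more can be done
None
```

The marked housing is standing upright and released in the green tray, and I handed the job in at about 19 s.

**What I did:**
1. I hooked the orange lug from behind with closed fingers and tipped the housing about 34° onto the front rail.
2. I gripped its broad sides at 30 N with the tool tilted to match, and drew it out along its own axis.
3. I turned it upright over the tray and lowered it in steps of 1.5–3 mm until the tray carried its weight. Then I opened the gripper and rose clear.

**Last checks:**
- **Marked housing:** the camera depth shows its rear face vertical within about 0.5°. Its centre is at about (0.474, 0.305) m, within a few mm of the tray's centre.
- **Other four housings:** they look upright in the last picture. Two of their lugs measured within 1 mm of where they started. The middle two merged into one blob, so I judged those by eye and from the merged position only.
- **Bush, bottle and screwdriver:** they look unmoved in the last pictures, but I did not measure them again.
- **Robot:** the gripper was clear of everything, with about 1 N at the wrist, which is sensor noise.

No check failed or disagreed. Small or long moves often ended up to about 2 cm off, so I re-measured after each and corrected where it mattered.

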